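# Bring the slide rack over the splash guard to hang above the next staining dish

## Task

Take the steel slide rack by its black grip out of the white staining dish it stands in, carry it upright over the top of the splash guard, and stop with it hanging still and level about one centimetre above the rim of the other, empty staining dish of the same size, centred and squared up so that it could be lowered straight in. Neither the rack nor the robot may touch the empty dish or the guard, nothing else on the bench may be disturbed, and both dishes stay where they stand. Do not lower or release the rack: finish while holding it there.

Things in the scene. Friction and masses are not known exactly. Their poses are not given: they have to be found in the camera images.
- slide_rack: Steel rack with glass microscope slides, 84 mm (its x) by 60 mm (its y), with a wire bail over it lying in its xz plane and a black flat grip at the top of the bail. Origin: centre of the underside; z up. Basket 34 mm high, the whole rack 104 mm high. Mass about 0.2 kg. It starts upright on the inner floor of the start dish, its long side along that dish's long side, with about 7 mm play all round.
- rack_grip (a point): Centre of the rack's black grip: a flat upright tab 44 mm along the rack's x, 10 mm thick along its y and 18 mm tall, centred 95 mm above the rack's underside. Pinch it across its thickness (fingers closing along the rack's y) from above; 20 N holds it firmly. The axes are the rack's.
- start_dish: White open rectangular staining dish in which the rack starts, loose on the bench, about 0.4 kg. Outside 108 mm (its x) by 84 mm (its y) by 70 mm high, wall and floor 5 mm thick (inside 98 by 74 mm). Origin: centre of the underside, z up, rim at z = 70 mm. It stands left or right of the guard.
- target_dish: Empty white staining dish, same make and size as the start dish (108 by 84 by 70 mm, inside 98 by 74 mm, wall and floor 5 mm), on the other side of the guard, loose. Origin: centre of the underside, z up, rim at z = 70 mm. The rack is to hang above it with its long side along the dish's long side (either way round).
- splash_guard: Splash guard: an upright steel sheet, 340 mm long (its x), 4 mm thick (its y), 110 mm high, on a flat foot 60 mm wide and 3 mm thick, fixed to the bench between the two dishes, roughly along world x. Origin: centre of its underside.
- small_dish: Bystander: smaller square white dish, 68 by 68 by 55 mm high, loose. Origin: centre of the underside.
- round_jar: Bystander: round glass jar, 64 mm in diameter, 85 mm high, loose. Origin: centre of the underside.
- reagent_bottle: Bystander: white bottle with a cap, 60 mm in diameter, 125 mm high, loose, the tallest thing near the work. Origin: centre of the underside.
Things that resemble listed ones, but are neither listed nor needed, are in the scene too. What is shaped like the slide_rack but purple or yellow is not meant.

How it is judged:
By the outcome, as a careful person would: the job done as asked, in the order asked, and still so for the second after the job is handed in, while the arm keeps its last pose, push and grip.
It also fails if it takes over 51 s, if anything falls off the work surface, if the arm or the gripper's body presses on something with over 40 N, if the wrist force passes 120 N, or if a joint passes its speed limit or range.

## Robot

A 6-joint arm with a two-finger parallel gripper is mounted at the origin on the work surface. World frame = base frame: x ahead of the robot, y to its left, z up, the work surface at z = 0. Lengths are in m, angles in rad, forces in N, time in s.
With the tool pointing down it reaches from about 0.225 to 0.875 m from the base axis. Payload 3.4 kg.
Tool frame: the origin (TCP) lies on the centre line of the jaws, within the pads' length; the fingertips stand 19 mm ahead of it and the grasp point (between the pads) is the TCP; z points along the fingers, y is the direction in which the jaws open and shut (so a half turn about z gives the same grasp; the last joint's range is limited). The gripper opens to 85 mm and grips with 20 to 120 N. Pads are 22 mm wide; open, the fingers measure 114 mm over their backs; the gripper's body (76 mm by 85 mm) begins 54 mm behind the grasp point. The pads swing forward as they close: fully open they stand 13 mm farther back than shut.
Start: joints at [-1.42, 0.276, 1.505, -0, 1.361, -0.121], TCP at [0.154, -0.554, 0.221] pointing down, gripper open.
Joint ranges: [-2.89, 2.89], [-0.75, 2.08], [0.22, 2.7], [-1.18, 4.32], [0.11, 2.71], [-2.7, 2.7]. Speed limits (rad/s): [2.57, 2.57, 3.14, 3.14, 3.14, 3.14].

## Interface

Orientations are given as a unit quaternion [w, x, y, z].
In Python, from rig import monitor, eyes, manip, models gives the robot as it stands.
- The arm moves only by the tool send_rows, never from a script. Its argument "deltas" is a list of rows, each an object with "dp": the shift along the world's x, y, z each as a share of 0.12 m, from -1 to 1, a list of three; "rotation": the turn, a rotation vector about the world's x, y, z each as a share of 0.5 rad, from -1 to 1, a list of three. In form: [{"dp": [dx, dy, dz], "rotation": [rx, ry, rz]}, ...]. A call has 1 to 12 rows; each row is the pose to reach, as a shift and turn from the pose commanded when the call began; what a row does not reach only later rows make up. A row lasts 1/12 s, in which the tool goes at most 41.7 mm and 7.16 degrees, less where a joint would pass 70% of its speed; a pose out of reach is approached as far as the arm can. A call with a number of a shift or a turn outside -1 to 1 is refused whole. A call with a gripper value outside its range is refused whole. "fingers" is the closure, from -1 (fully open) to 1 (shut), set as the call begins (left out, the last holds). The fingers move at their own pace and stop on an object; "grip_force" is the grip in N (left out, the last holds). Time passes only in rows, so rows that repeat a pose let the fingers close. It gives the time, the measured TCP pose, the force and the opening at its end, in the units of the state.
- monitor.get_state(): the state, without advancing time (a new reading comes with each control period).
- eyes.get_image(name): name is "scene" or "top" or "wrist"; returns a dict with "color" (400x640x3 uint8, red, green, blue), "depth" (400x640 float32, m along the optical axis (not along the pixel's ray), 0 where there is no reading), "mtx" (3x3 intrinsics, pixels), "rvec" (rotation vector, rad) and "tvec" (3), from world to camera coordinates, as OpenCV has them. Camera axes: x right, y down, z forward; pixel columns grow to the right and rows downward; lengths in m; the calibration is good to about 2 mm. A picture is of the moment at which its call begins.
- manip.sign_off(): hands the job in, once; it reports no verdict.
Trained networks look in a picture, given as the dict that the camera call returned (one of the last four; its "shot" number tells which), for a name from the list of things; names that differ only in an ending like _2 or _b are one class to them, and where a whole thing is asked for, a point or a joint stands for the part that bears it (a point fixed in the world has none). Each returns a list of dicts, best first, with "score" (0 to 1); they miss things now and then, are a little off and sometimes report something else, mostly with a low value. They report only what shows in the picture. A call takes as long as a camera call. They do not tell look-alikes from the thing itself.
- models.find_in(name, picture): "box" ([left, top, right, bottom] in pixels, round what is visible of it).
The state is a dict: "clock": time; "qpos": joint angles; "qd": joint speeds; "effort": joint torques, N m; "position": TCP position; "ee_rot": TCP orientation; "contact_force": force on the tool from outside, world axes, zero at the start; "moment": the same for the moment, N m; "width": finger opening in m.
Only numpy, scipy, OpenCV 4.12 (cv2) and the standard library are available. Lean on these libraries where they do the work, as an engineer would, in place of code of your own. Each camera call takes 0.05 s, during which the arm holds its last target.

## Working session

There is one attempt and no reset: what is moved stays moved. The work goes in short steps, Python scripts to look and compute and a tool call to move; the robot and the scene stay as the last step left them, time stands still between calls to the robot, and variables do not carry over. Pictures are saved under pics/ and viewed, and the job is handed in when it is done.

Besides the shell and the picture viewer there is one more tool, called after ">>>" as name(argument=value, ...), one argument or row to a line, values as JSON. send_rows: Moves the arm, as the interface text tells. Its arguments: {"type":"object","properties":{"deltas":{"type":"array","items":{"type":"object","properties":{"dp":{"type":"array","items":{"type":"number"}},"rotation":{"type":"array","items":{"type":"number"}}}}},"fingers":{"type":"number"},"grip_force":{"type":"number"}},"required":["deltas"]}

```bash
mkdir -p pics; ls; cat > h.py <<'E'
from rig import monitor, eyes, manip, models
import numpy as np, cv2
def pts(im):
    d=im['depth']; K=im['mtx']; R=cv2.Rodrigues(np.array(im['rvec'],float))[0]; t=np.array(im['tvec'],float).ravel()
    v,u=np.mgrid[:d.shape[0],:d.shape[1]]
    c=np.stack([(u-K[0,2])/K[0,0]*d,(v-K[1,2])/K[1,1]*d,d],-1)
    w=(c-t)@R
    w[d==0]=np.nan
    return w
def save(im,n): cv2.imwrite('pics/'+n+'.png',im['color'][...,::-1])
E
python3 - <<'E'
from h import *
s=monitor.get_state(); print(s)
for n in ['top','scene']:
    im=eyes.get_image(n); save(im,n+'0'); np.savez(n+'0.npz',**{k:im[k] for k in['color','depth','mtx','rvec','tvec']})
    w=pts(im)
    for k in ['slide_rack','rack_grip','start_dish','target_dish','splash_guard','small_dish','round_jar','reagent_bottle']:
        for r in models.find_in(k,im)[:4]:
            b=r['box']; u,v=int((b[0]+b[2])/2),int((b[1]+b[3])/2)
            print(n,k,np.round(b),round(r['score'],2),np.round(w[min(v,399),min(u,639)],3))
E
```

```text
pics
{'clock': 0.0, 'qpos': array([-1.42000531e+00,  2.76600848e-01,  1.50619125e+00,  1.43087366e-05,
        1.36070620e+00, -1.21020696e-01]), 'qd': array([-0.00021077,  0.00059238, -0.00039769, -0.00080049,  0.0012375 ,
       -0.00068709]), 'effort': array([ 3.55071519e-03, -4.16766322e+01, -2.45805520e+01,  2.79427140e-04,
        1.11280294e-02, -6.83318618e-06]), 'position': array([ 0.15427503, -0.55331531,  0.21961325]), 'ee_rot': array([-9.52819742e-04,  9.90778758e-01,  1.35486326e-01, -7.18751538e-06]), 'contact_force': array([ 0.10106359, -0.06494367, -0.67522922]), 'moment': array([0.00833188, 0.05025069, 0.0066677 ]), 'width': 0.08555309893773398}
top slide_rack [388. 208. 421. 242.] 0.88 [ 0.498 -0.187  0.008]
top slide_rack [402. 262. 436. 298.] 0.75 [ 0.338 -0.219  0.008]
top slide_rack [424. 162. 460. 187.] 0.74 [ 0.64  -0.303  0.011]
top slide_rack [442. 202. 472. 231.] 0.73 [ 0.515 -0.334  0.031]
top rack_grip [402. 261. 435. 299.] 0.95 [ 0.341 -0.22   0.006]
top rack_grip [446. 204. 474. 237.] 0.6 [ 0.504 -0.344  0.024]
top rack_grip [423. 160. 463. 187.] 0.58 [
[... 764 characters left out ...]
233. 241.] 0.64 [ 0.45  -0.174  0.026]
scene rack_grip [139. 276. 203. 342.] 0.95 [ 0.642 -0.3    0.032]
scene rack_grip [195. 211. 226. 247.] 0.9 [ 0.458 -0.185  0.028]
scene rack_grip [166. 176. 208. 223.] 0.81 [ 0.321 -0.215  0.021]
scene rack_grip [124. 226. 170. 290.] 0.81 [ 0.463 -0.333  0.003]
scene start_dish [183. 206. 246. 270.] 0.95 [ 0.492 -0.183  0.029]
scene target_dish [351. 184. 402. 244.] 0.69 [0.557 0.215 0.005]
scene splash_guard [252. 165. 344. 291.] 0.77 [ 0.558 -0.005  0.048]
scene small_dish [361. 243. 409. 290.] 0.58 [0.713 0.141 0.006]
scene round_jar [248. 278. 282. 334.] 0.93 [ 0.7   -0.133  0.01 ]
scene reagent_bottle [452. 174. 487. 218.] 0.81 [0.668 0.399 0.084]
```

```bash
python3 - <<'E'
import cv2
a=cv2.imread('pics/top0.png')[110:320,150:490]; cv2.imwrite('pics/top0c.png',cv2.resize(a,None,fx=2.3,fy=2.3,interpolation=2))
a=cv2.imread('pics/scene0.png')[150:370,100:510]; cv2.imwrite('pics/scene0c.png',cv2.resize(a,None,fx=1.9,fy=1.9,interpolation=2))
E
```

```text
(no output)
```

View pics/top0c.png

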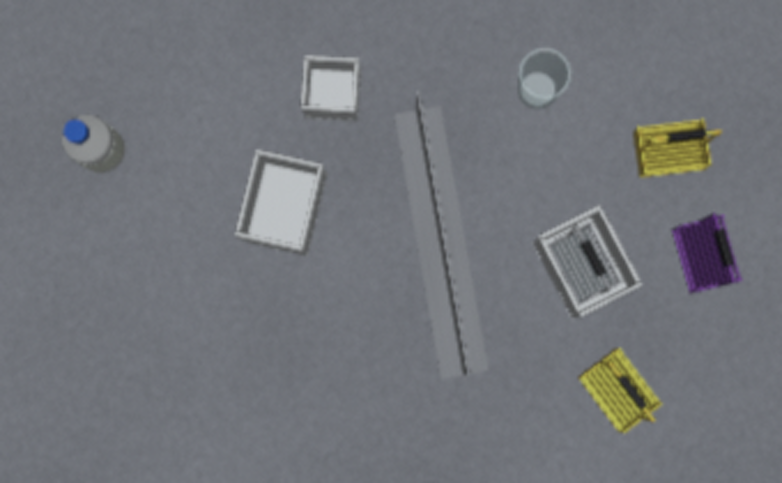

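View pics/scene0c.png

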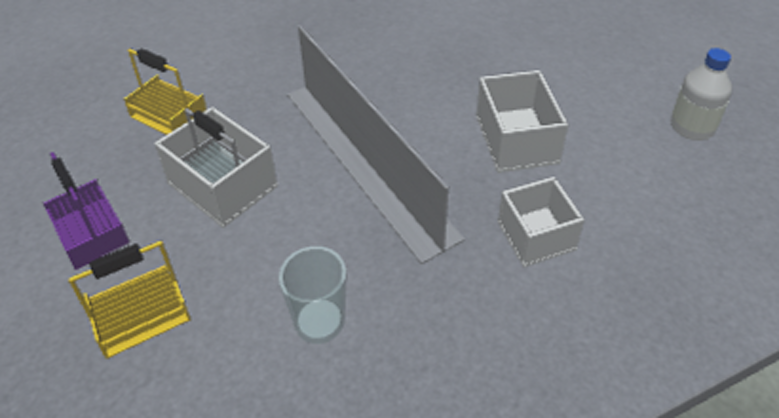

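The steel rack is in the dish at about (408,222) in the top image. The empty target dish is at about (273,198), and the guard runs between them. Next I'll measure the poses from depth.

```bash
python3 - <<'E'
from h import *
for n in ['top','scene']:
    im=dict(np.load(n+'0.npz')); w=pts(im).reshape(-1,3); 
    print(n,'cam',np.round(-cv2.Rodrigues(im['rvec'])[0].T@im['tvec'].ravel(),3))
    col=im['color'].reshape(-1,3).astype(int)
    for nm,c in [('start',(.495,-.185)),('target',(.575,.195))]:
        near=(np.hypot(w[:,0]-c[0],w[:,1]-c[1])<.085)
        m=near&(w[:,2]>.05)&(w[:,2]<.08)
        P=w[m]; 
        print(nm,m.sum(),'z hi pct',np.round(np.percentile(P[:,2],[50,80,90,95,99]),4))
        m=near&(w[:,2]>.062)&(w[:,2]<.078)
        r=cv2.minAreaRect(w[m][:,:2].astype(np.float32)); print(np.round(r[0],4),np.round(r[1],4),r[2])
    near=(np.hypot(w[:,0]-.495,w[:,1]+.185)<.09)&(w[:,2]>.082)
    m=near&(col.max(1)<70)
    P=w[m]; print('grip',m.sum(),'z',np.percentile(P[:,2],[5,50,95]).round(4)); r=cv2.minAreaRect(P[:,:2].astype(np.float32)); print(P.mean(0).round(4),np.round(r[0],4),np.round(r[1],4),r[2])
    m=(abs(w[:,1])<.12)&(w[:,2]>.095)&(w[:,2]<.12)&(w[:,0]>.3)&(w[:,0]<.8)
    P=w[m]; 
    if len(P): 
        r=cv2.minAreaRect(P[:,:2].astype(np.float32)); print('guard',np.round(r[0],3),np.round(r[1],3),r[2],P[:,2].max()); print(np.round(cv2.boxPoints(r),3).tolist())
E
```

```text
top cam [0.374 0.035 1.441]
start 340 z hi pct [0.0689 0.0719 0.0735 0.0751 0.0775]
[ 0.4961 -0.1829] [0.1068 0.0846] 25.27215576171875
target 326 z hi pct [0.0687 0.0718 0.0731 0.0742 0.0765]
[0.5784 0.1887] [0.0848 0.1079] 75.56465148925781
grip 67 z [0.0986 0.1087 0.1137]
[ 0.4947 -0.1809  0.1078] [ 0.4951 -0.1813] [0.0404 0.01  ] 25.89837074279785
guard [ 0.532 -0.007] [0.337 0.004] 8.455296516418457 0.11680320133214876
[[0.36500000953674316, -0.029999999329447746], [0.36500000953674316, -0.03400000184774399], [0.6990000009536743, 0.01600000075995922], [0.6990000009536743, 0.019999999552965164]]
scene cam [ 1.11  -0.215  0.643]
start 881 z hi pct [0.0638 0.0694 0.0704 0.0712 0.0733]
[ 0.4964 -0.1823] [0.1107 0.0849] 25.510175704956055
target 727 z hi pct [0.0635 0.0691 0.0701 0.0706 0.0712]
[0.5796 0.1889] [0.0843 0.1108] 75.76838684082031
grip 113 z [0.0943 0.1069 0.1093]
[ 0.5    -0.182   0.1042] [ 0.4981 -0.1814] [0.0445 0.009 ] 26.23859214782715
guard [ 0.534 -0.006] [0.34  0.006] 8.448722839355469 0.11207608737090802
[[0.36500000953674316, -0.028999999165534973], [0.3659999966621399, -0.03400000184774399], [0.7020000219345093, 0.01600000075995922], [0.7009999752044678, 0.020999999716877937]]
```

>>> send_rows(
  deltas=[
    {"dp": [0.18,0.19,0],"rotation": [0,0,0.04]},
    {"dp": [0.36,0.39,0],"rotation": [0,0,0.09]},
    {"dp": [0.53,0.58,0],"rotation": [0,0,0.13]},
    {"dp": [0.71,0.77,0],"rotation": [0,0,0.175]},
  ],
  fingers=0,
)

```text
clock: 1.23
position: [0.2401, -0.4605, 0.2205]
ee_rot: [-0.0, 0.984, 0.179, 0.0]
contact_force: [0.2, -0.3, -0.0]
width: 0.0429
```

>>> send_rows(
  deltas=[
    {"dp": [0.18,0.19,0],"rotation": [0,0,0.04]},
    {"dp": [0.36,0.39,0],"rotation": [0,0,0.09]},
    {"dp": [0.53,0.58,0],"rotation": [0,0,0.13]},
    {"dp": [0.71,0.77,0],"rotation": [0,0,0.175]},
  ],
)

```text
clock: 1.57
position: [0.3255, -0.3679, 0.2207]
ee_rot: [0.0, 0.975, 0.222, 0.0]
contact_force: [0.7, -0.2, 0.5]
width: 0.0426
```

>>> send_rows(
  deltas=[
    {"dp": [0.18,0.19,0],"rotation": [0,0,0]},
    {"dp": [0.36,0.39,0],"rotation": [0,0,0]},
    {"dp": [0.53,0.58,0],"rotation": [0,0,0]},
    {"dp": [0.71,0.77,0],"rotation": [0,0,0]},
  ],
)

```text
clock: 1.9
position: [0.4107, -0.2754, 0.2208]
ee_rot: [0.0, 0.975, 0.222, 0.0]
contact_force: [0.5, -0.3, 0.4]
width: 0.043
```

>>> send_rows(
  deltas=[
    {"dp": [0.18,0.19,0],"rotation": [0,0,0]},
    {"dp": [0.36,0.39,0],"rotation": [0,0,0]},
    {"dp": [0.53,0.58,0],"rotation": [0,0,0]},
    {"dp": [0.71,0.77,0],"rotation": [0,0,0]},
    {"dp": [0.71,0.77,0],"rotation": [0,0,0]},
    {"dp": [0.71,0.77,0],"rotation": [0,0,0]},
    {"dp": [0.71,0.77,0],"rotation": [0,0,0]},
    {"dp": [0.71,0.77,0],"rotation": [0,0,0]},
  ],
)

```text
clock: 2.57
position: [0.4944, -0.1851, 0.2205]
ee_rot: [0.0, 0.975, 0.221, -0.0]
contact_force: [-0.1, -0.6, -0.0]
width: 0.043
```

```bash
cat >> h.py <<'E'
from scipy.spatial.transform import Rotation as Ro
def st():
    s=monitor.get_state(); q=s['ee_rot']; R=Ro.from_quat([q[1],q[2],q[3],q[0]]).as_matrix()
    print('t',round(s['clock'],2),'p',s['position'].round(4),'yawx',np.degrees(np.arctan2(R[1,0],R[0,0])).round(2),'z',R[:,2].round(4),'F',s['contact_force'].round(2),'M',s['moment'].round(3),'w',round(s['width'],4),'q',s['qpos'].round(3))
E
python3 - <<'E'
from h import *
st()
im=eyes.get_image('wrist'); save(im,'w1'); np.savez('w1.npz',**{k:im[k] for k in['color','depth','mtx','rvec','tvec']})
w=pts(im).reshape(-1,3); col=im['color'].reshape(-1,3).astype(int)
near=(np.hypot(w[:,0]-.495,w[:,1]+.185)<.09)
m=near&(w[:,2]>.085)&(w[:,2]<.12)&(col.max(1)<70)
P=w[m]; print(m.sum(),np.percentile(P[:,2],[5,50,95]).round(4)) 
r=cv2.minAreaRect(P[:,:2].astype(np.float32)); print(r)
m=near&(w[:,2]>.065)&(w[:,2]<.075)
r=cv2.minAreaRect(w[m][:,:2].astype(np.float32)); print(r)
E
```

```text
t 2.57 p [ 0.4944 -0.1851  0.2205] yawx 25.55 z [-6.e-04 -5.e-04 -1.e+00] F [-0.14 -0.59 -0.05] M [ 0.059 -0.029  0.042] w 0.043 q [-4.890e-01  2.050e-01  1.602e+00 -1.000e-03  1.334e+00  6.360e-01]
486 [0.1074 0.1091 0.1103]
((0.4974663555622101, -0.18306609988212585), (0.043591298162937164, 0.009147928096354008), 25.625669479370117)
((0.49705734848976135, -0.1848098337650299), (0.10747627913951874, 0.08432263880968094), 25.483871459960938)
```

View pics/w1.png

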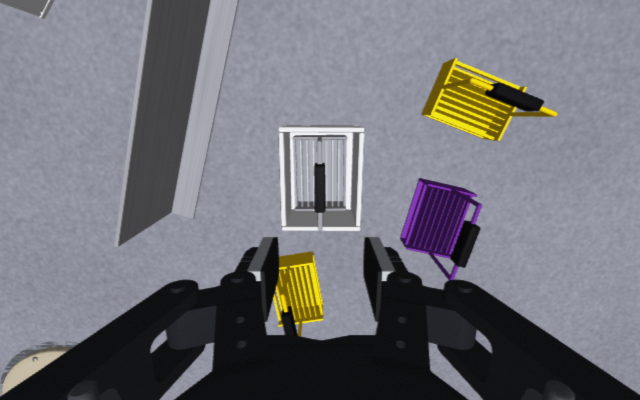

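The wrist view shows the grip centred between the jaws at column 320, with yaw matching at 25.6°. I'll descend with a small xy correction and then pinch it.

>>> send_rows(
  deltas=[
    {"dp": [0.023,0.02,-0.1],"rotation": [0,0,0]},
    {"dp": [0.023,0.02,-0.25],"rotation": [0,0,0]},
    {"dp": [0.023,0.02,-0.4],"rotation": [0,0,0]},
    {"dp": [0.023,0.02,-0.55],"rotation": [0,0,0]},
    {"dp": [0.023,0.02,-0.7],"rotation": [0,0,0]},
    {"dp": [0.023,0.02,-0.82],"rotation": [0,0,0]},
    {"dp": [0.023,0.02,-0.92],"rotation": [0,0,0]},
    {"dp": [0.023,0.02,-1.0],"rotation": [0,0,0]},
    {"dp": [0.023,0.02,-1.0],"rotation": [0,0,0]},
    {"dp": [0.023,0.02,-1.0],"rotation": [0,0,0]},
  ],
)

```text
clock: 3.45
position: [0.4975, -0.1825, 0.1004]
ee_rot: [-0.0, 0.975, 0.221, -0.0]
contact_force: [-0.3, -0.8, 0.5]
width: 0.0431
```

```bash
python3 - <<'E'
from h import *
st()
im=eyes.get_image('wrist'); save(im,'w2')
E
```

```text
t 3.45 p [ 0.4975 -0.1825  0.1004] yawx 25.54 z [-5.e-04  1.e-04 -1.e+00] F [-0.28 -0.83  0.48] M [-0.003 -0.042 -0.039] w 0.0431 q [-0.483  0.306  1.784 -0.     1.052  0.642]
```

View pics/w2.png

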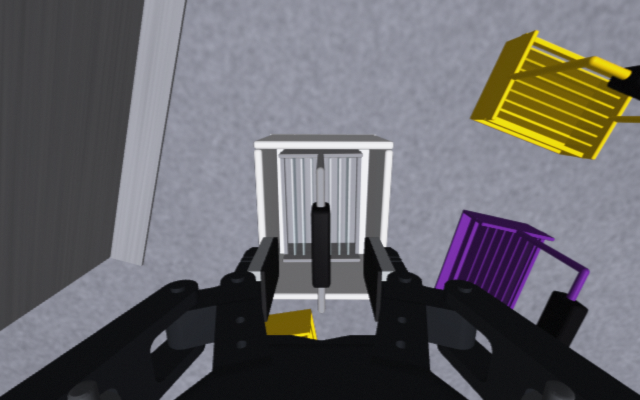

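The grip is at column 321, midway between the pads at 263 and 377. Closing now.

>>> send_rows(
  deltas=[
    {"dp": [0,0,0],"rotation": [0,0,0]},
    {"dp": [0,0,0],"rotation": [0,0,0]},
    {"dp": [0,0,0],"rotation": [0,0,0]},
    {"dp": [0,0,0],"rotation": [0,0,0]},
    {"dp": [0,0,0],"rotation": [0,0,0]},
    {"dp": [0,0,0],"rotation": [0,0,0]},
    {"dp": [0,0,0],"rotation": [0,0,0]},
    {"dp": [0,0,0],"rotation": [0,0,0]},
  ],
  fingers=1,
  grip_force=30,
)

```text
clock: 4.17
position: [0.4979, -0.1819, 0.1005]
ee_rot: [0.0, 0.975, 0.222, 0.0]
contact_force: [0.1, 0.2, -0.1]
width: 0.0002
```

```bash
python3 - <<'E'
from h import *
st()
im=eyes.get_image('wrist'); save(im,'w3')
E
```

```text
t 4.17 p [ 0.4979 -0.1819  0.1005] yawx 25.6 z [ 1.e-04 -1.e-04 -1.e+00] F [ 0.14  0.24 -0.12] M [-0.021  0.023 -0.037] w 0.0002 q [-0.481  0.306  1.784 -0.     1.052  0.642]
```

View pics/w3.png

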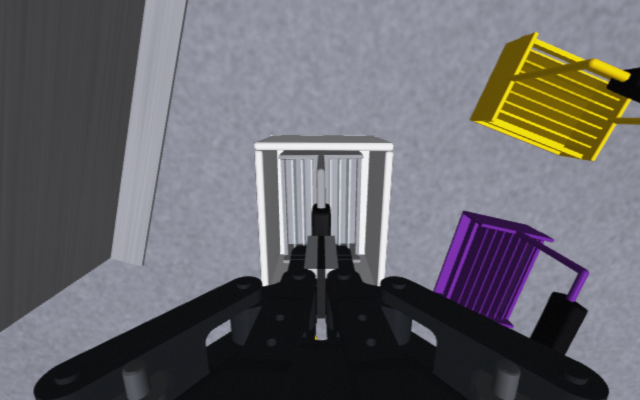

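```bash
python3 - <<'E'
from h import *
im=eyes.get_image('wrist')
a=im['color'][190:350,230:410,::-1]; cv2.imwrite('pics/w3z.png',cv2.resize(a,None,fx=4,fy=3.7,interpolation=cv2.INTER_CUBIC)[:600])
w=pts(im)
for v in range(200,345,10): print(v,[ (w[v,u].round(3).tolist()) for u in (312,321,330)])
im=eyes.get_image('scene'); save(im,'s3')
cv2.imwrite('pics/s3z.png',cv2.resize(im['color'][140:300,120:320,::-1],None,fx=3.7,fy=3.7,interpolation=cv2.INTER_CUBIC))
E
```

```text
200 [[0.501, -0.174, 0.035], [0.521, -0.172, 0.102], [0.507, -0.187, 0.034]]
210 [[0.515, -0.17, 0.105], [0.517, -0.174, 0.107], [0.5, -0.19, 0.034]]
220 [[0.511, -0.172, 0.109], [0.513, -0.176, 0.109], [0.515, -0.18, 0.108]]
230 [[0.506, -0.174, 0.108], [0.508, -0.178, 0.109], [0.51, -0.183, 0.108]]
240 [[0.506, -0.175, 0.121], [0.509, -0.178, 0.122], [0.51, -0.182, 0.121]]
250 [[0.507, -0.175, 0.132], [0.509, -0.178, 0.133], [0.51, -0.182, 0.133]]
260 [[0.507, -0.175, 0.143], [0.508, -0.178, 0.142], [0.51, -0.182, 0.142]]
270 [[0.506, -0.175, 0.149], [0.508, -0.179, 0.149], [0.51, -0.181, 0.15]]
280 [[0.507, -0.175, 0.158], [0.503, -0.181, 0.148], [0.51, -0.181, 0.158]]
290 [[0.509, -0.175, 0.167], [0.501, -0.182, 0.15], [0.51, -0.181, 0.165]]
300 [[0.505, -0.177, 0.166], [0.496, -0.184, 0.149], [0.509, -0.181, 0.168]]
310 [[0.498, -0.18, 0.16], [0.492, -0.186, 0.149], [0.5, -0.186, 0.16]]
320 [[0.493, -0.182, 0.16], [0.386, -0.237, -0.0], [0.497, -0.187, 0.16]]
330 [[0.491, -0.183, 0.161], [0.376, -0.242, -0.0], [0.493, -0.189, 0.161]]
340 [[0.506, -0.177, 0.186], [0.508, -0.179, 0.187], [0.509, -0.181, 0.187]]
```

View pics/w3z.png

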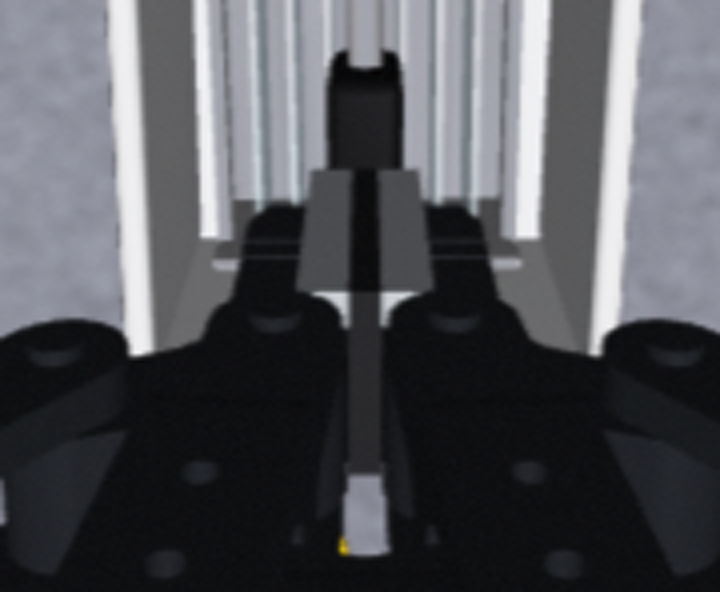

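View pics/s3z.png

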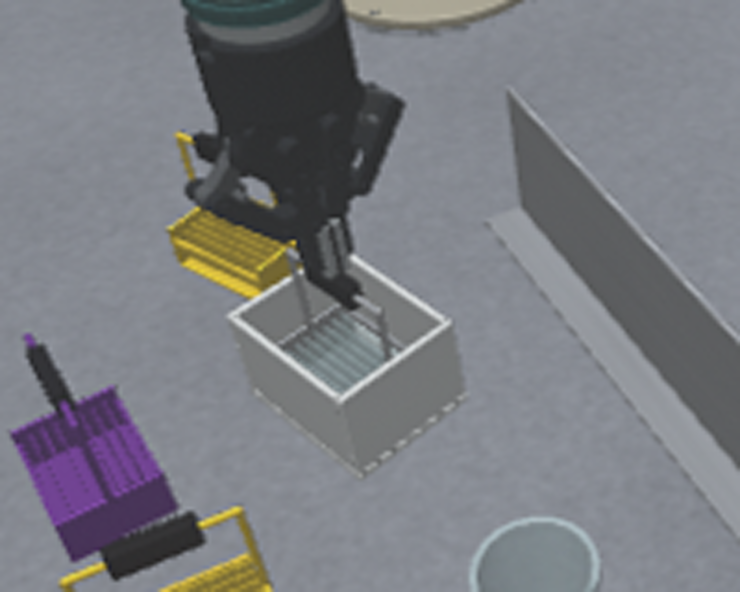

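```bash
python3 - <<'E'
from h import *
im=dict(np.load('w1.npz')); w=pts(im)
print('cam',(-cv2.Rodrigues(im['rvec'])[0].T@im['tvec'].ravel()).round(3))
a=np.radians(25.55); tx=np.array([np.cos(a),np.sin(a),0]); ty=np.array([np.sin(a),-np.cos(a),0])
p=np.array([.4944,-.1851,.2205])
for v in range(230,330,8):
    print(v,[((np.dot(w[v,u]-p,tx)*1e3).round(0),(np.dot(w[v,u]-p,ty)*1e3).round(0),((p-w[v,u])[2]*1e3).round(0)) for u in (258,264,270,276,366,372,378,384)])
im=eyes.get_image('wrist'); w=pts(im); print('cam',(-cv2.Rodrigues(np.array(im['rvec']))[0].T@np.ravel(im['tvec'])).round(3)); np.savez('w3.npz',**{k:im[k] for k in['color','depth','mtx','rvec','tvec']})
p=np.array([.4979,-.1819,.1005])
for v in range(222,290,4):
    print(v,[((np.dot(w[v,u]-p,tx)*1e3).round(0),(np.dot(w[v,u]-p,ty)*1e3).round(0),((p-w[v,u])[2]*1e3).round(0)) for u in (300,306,309,312,318,321,327,330,333)])
E
```

```text
cam [ 0.556 -0.157  0.374]
230 [(np.float64(-77.0), np.float64(-81.0), np.float64(220.0)), (np.float64(-78.0), np.float64(-74.0), np.float64(222.0)), (np.float64(-78.0), np.float64(-66.0), np.float64(221.0)), (np.float64(-78.0), np.float64(-58.0), np.float64(221.0)), (np.float64(-77.0), np.float64(60.0), np.float64(220.0)), (np.float64(-78.0), np.float64(68.0), np.float64(220.0)), (np.float64(-78.0), np.float64(76.0), np.float64(221.0)), (np.float64(-78.0), np.float64(84.0), np.float64(220.0))]
238 [(np.float64(-89.0), np.float64(-82.0), np.float64(220.0)), (np.float64(11.0), np.float64(-26.0), np.float64(-19.0)), (np.float64(11.0), np.float64(-23.0), np.float64(-19.0)), (np.float64(10.0), np.float64(-20.0), np.float64(-17.0)), (np.float64(11.0), np.float64(23.0), np.float64(-18.0)), (np.float64(11.0), np.float64(26.0), np.float64(-18.0)), (np.float64(11.0), np.float64(28.0), np.float64(-18.0)), (np.float64(-88.0), np.float64(84.0), np.float64(219.0))]
246 [(np.float64(-100.0), np.float64(-82.0), np.float64(221.0)), (np.float64(11.0), np.float64(-24.0), np.float64(-28.0)), (np.float6
[... 13029 characters left out ...]
.0), np.float64(-48.0)), (np.float64(11.0), np.float64(3.0), np.float64(-59.0)), (np.float64(12.0), np.float64(4.0), np.float64(-61.0)), (np.float64(12.0), np.float64(5.0), np.float64(-60.0))]
286 [(np.float64(13.0), np.float64(-6.0), np.float64(-63.0)), (np.float64(12.0), np.float64(-4.0), np.float64(-62.0)), (np.float64(12.0), np.float64(-3.0), np.float64(-63.0)), (np.float64(12.0), np.float64(-2.0), np.float64(-62.0)), (np.float64(4.0), np.float64(0.0), np.float64(-50.0)), (np.float64(4.0), np.float64(1.0), np.float64(-49.0)), (np.float64(nan), np.float64(nan), np.float64(nan)), (np.float64(12.0), np.float64(4.0), np.float64(-63.0)), (np.float64(12.0), np.float64(5.0), np.float64(-63.0))]
```

The opening reads 0.0002 m, and the depth image puts the shut fingertips at z≈0.118. That is 18 mm above the reported TCP, where the description says 19 mm below it. So the jaws closed on air just above the grip (top at 0.109), and nothing moved. The real grasp point appears to be about 37 mm behind the reported TCP. I'll reopen and check the finger height with the independent scene camera.

>>> send_rows(
  deltas=[
    {"dp": [0,0,0],"rotation": [0,0,0]},
    {"dp": [0,0,0],"rotation": [0,0,0]},
    {"dp": [0,0,0],"rotation": [0,0,0]},
    {"dp": [0,0,0],"rotation": [0,0,0]},
    {"dp": [0,0,0],"rotation": [0,0,0]},
    {"dp": [0,0,0],"rotation": [0,0,0]},
  ],
  fingers=0,
)

```text
clock: 4.87
position: [0.4979, -0.1819, 0.1005]
ee_rot: [0.0, 0.975, 0.222, -0.0]
contact_force: [-0.2, 0.6, -0.1]
width: 0.043
```

```bash
python3 - <<'E'
from h import *
st()
a=np.radians(25.6); tx=np.array([np.cos(a),np.sin(a),0]); ty=np.array([np.sin(a),-np.cos(a),0])
p=np.array([.4979,-.1819,.1005])
for n in ('wrist','scene'):
    im=eyes.get_image(n); w=pts(im).reshape(-1,3)-p
    L=np.stack([w@tx,w@ty,w[:,2]],1)
    for lo,hi in ((.014,.034),(-.034,-.014)):
        m=(abs(L[:,0])<.013)&(L[:,1]>lo)&(L[:,1]<hi)&(L[:,2]>-.02)&(L[:,2]<.08)
        if m.any(): print(n,lo,m.sum(),'low z rel TCP',np.percentile(L[m,2],[0,3,10]).round(4),'y rng',np.percentile(L[m,1],[2,98]).round(4))
    save(im,'o_'+n)
E
```

```text
t 4.87 p [ 0.4979 -0.1819  0.1005] yawx 25.6 z [ 0. -0. -1.] F [-0.16  0.61 -0.12] M [-0.014  0.023 -0.036] w 0.043 q [-0.482  0.306  1.784 -0.     1.052  0.642]
wrist 0.014 2531 low z rel TCP [0.0118 0.018  0.024 ] y rng [0.0223 0.0336]
wrist -0.034 2731 low z rel TCP [0.0127 0.0185 0.0243] y rng [-0.0333 -0.0201]
scene 0.014 228 low z rel TCP [0.0143 0.0195 0.0254] y rng [0.0197 0.0336]
scene -0.034 185 low z rel TCP [0.0112 0.0167 0.0212] y rng [-0.0331 -0.0204]
```

Both cameras agree that the tips are about 17 mm above the reported TCP. I'll lower another 36 mm in stages and check.

>>> send_rows(
  deltas=[
    {"dp": [0,0,-0.06],"rotation": [0,0,0]},
    {"dp": [0,0,-0.12],"rotation": [0,0,0]},
    {"dp": [0,0,-0.18],"rotation": [0,0,0]},
    {"dp": [0,0,-0.24],"rotation": [0,0,0]},
    {"dp": [0,0,-0.3],"rotation": [0,0,0]},
    {"dp": [0,0,-0.3],"rotation": [0,0,0]},
    {"dp": [0,0,-0.3],"rotation": [0,0,0]},
  ],
)

```text
clock: 5.55
position: [0.4975, -0.1817, 0.0638]
ee_rot: [-0.0, 0.975, 0.222, -0.001]
contact_force: [-0.4, -0.2, 1.0]
width: 0.0428
```

```bash
python3 - <<'E'
from h import *
st()
im=eyes.get_image('wrist'); save(im,'w4')
E
```

```text
t 5.55 p [ 0.4975 -0.1817  0.0638] yawx 25.6 z [-1.4e-03  6.0e-04 -1.0e+00] F [-0.4  -0.19  0.98] M [-0.022  0.009 -0.007] w 0.0428 q [-0.482  0.347  1.831 -0.     0.965  0.643]
```

View pics/w4.png

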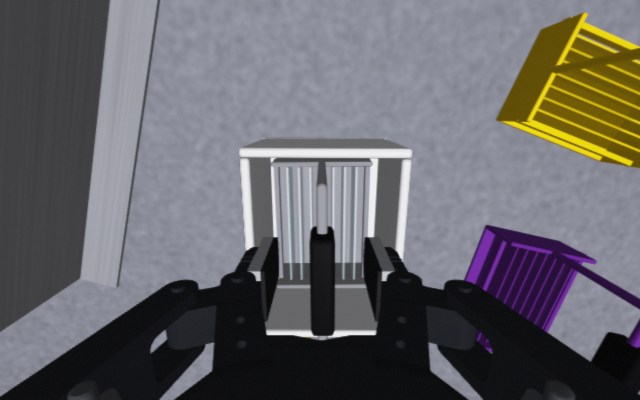

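The grip now runs between the pads at column 321, rows 227 to 335. The contact force is about 1 N. Closing.

>>> send_rows(
  deltas=[
    {"dp": [0,0,0],"rotation": [0,0,0]},
    {"dp": [0,0,0],"rotation": [0,0,0]},
    {"dp": [0,0,0],"rotation": [0,0,0]},
    {"dp": [0,0,0],"rotation": [0,0,0]},
    {"dp": [0,0,0],"rotation": [0,0,0]},
    {"dp": [0,0,0],"rotation": [0,0,0]},
    {"dp": [0,0,0],"rotation": [0,0,0]},
    {"dp": [0,0,0],"rotation": [0,0,0]},
  ],
  fingers=1,
  grip_force=30,
)

```text
clock: 6.27
position: [0.4983, -0.182, 0.065]
ee_rot: [0.0, 0.975, 0.222, 0.0]
contact_force: [-1.3, 1.3, 4.7]
width: 0.0097
```

```bash
python3 - <<'E'
from h import *
st()
im=eyes.get_image('wrist'); save(im,'w5')
E
```

```text
t 6.27 p [ 0.4983 -0.182   0.065 ] yawx 25.6 z [ 9.e-04 -4.e-04 -1.e+00] F [-1.32  1.35  4.66] M [ 0.072  0.028 -0.006] w 0.0097 q [-0.481  0.346  1.829  0.     0.965  0.643]
```

View pics/w5.png

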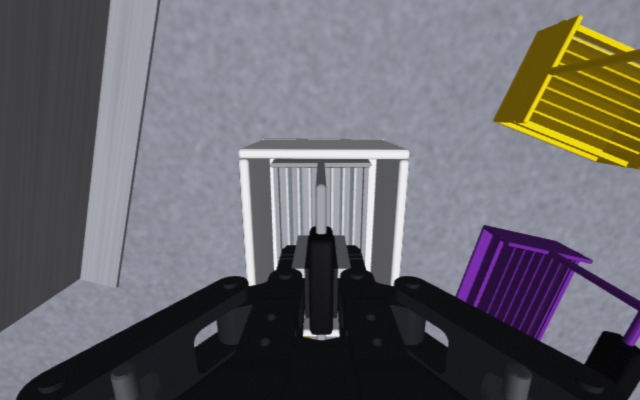

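The width reads 9.7 mm, so the grip is held. Lifting straight up.

>>> send_rows(
  deltas=[
    {"dp": [0,0,0.03],"rotation": [0,0,0]},
    {"dp": [0,0,0.08],"rotation": [0,0,0]},
    {"dp": [0,0,0.15],"rotation": [0,0,0]},
    {"dp": [0,0,0.23],"rotation": [0,0,0]},
    {"dp": [0,0,0.32],"rotation": [0,0,0]},
    {"dp": [0,0,0.42],"rotation": [0,0,0]},
    {"dp": [0,0,0.52],"rotation": [0,0,0]},
    {"dp": [0,0,0.62],"rotation": [0,0,0]},
    {"dp": [0,0,0.72],"rotation": [0,0,0]},
    {"dp": [0,0,0.82],"rotation": [0,0,0]},
    {"dp": [0,0,0.92],"rotation": [0,0,0]},
    {"dp": [0,0,1.0],"rotation": [0,0,0]},
  ],
)

```text
clock: 7.32
position: [0.4981, -0.1821, 0.1863]
ee_rot: [0.001, 0.975, 0.222, 0.001]
contact_force: [-0.3, -0.5, -3.5]
width: 0.0096
```

>>> send_rows(
  deltas=[
    {"dp": [0,0,0.07],"rotation": [0,0,0]},
    {"dp": [0,0,0.14],"rotation": [0,0,0]},
    {"dp": [0,0,0.2],"rotation": [0,0,0]},
    {"dp": [0,0,0.25],"rotation": [0,0,0]},
    {"dp": [0,0,0.25],"rotation": [0,0,0]},
    {"dp": [0,0,0.25],"rotation": [0,0,0]},
  ],
)

```text
clock: 7.82
position: [0.498, -0.182, 0.2146]
ee_rot: [0.0, 0.975, 0.222, 0.0]
contact_force: [-0.7, -0.2, -2.0]
width: 0.0098
```

```bash
python3 - <<'E'
from h import *
st()
im=eyes.get_image('wrist'); save(im,'w6')
im=eyes.get_image('scene'); cv2.imwrite('pics/s6z.png',cv2.resize(im['color'][100:320,100:480,::-1],None,fx=2,fy=2,interpolation=cv2.INTER_CUBIC))
w=pts(im).reshape(-1,3)
near=(np.hypot(w[:,0]-.495,w[:,1]+.185)<.085)&(w[:,2]<.076)&(w[:,2]>.062)
print(cv2.minAreaRect(w[near][:,:2].astype(np.float32)))
m=(np.hypot(w[:,0]-.495,w[:,1]+.185)<.085)&(w[:,2]>.1)&(w[:,2]<.2)
print('rack low z',np.percentile(w[m,2],[0,1,3,5]))
E
```

```text
t 7.82 p [ 0.498  -0.182   0.2146] yawx 25.6 z [ 2.e-04 -2.e-04 -1.e+00] F [-0.68 -0.24 -2.05] M [0.032 0.063 0.015] w 0.0098 q [-0.482  0.212  1.609 -0.     1.321  0.642]
((0.496331125497818, -0.18236151337623596), (0.11075937747955322, 0.08513852953910828), 25.592737197875977)
rack low z [0.15384272 0.15504032 0.15638798 0.15683147]
```

View pics/s6z.png

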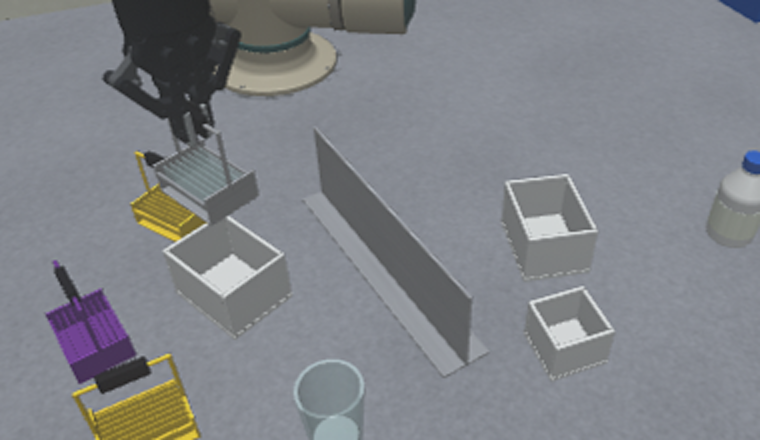

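View pics/w6.png

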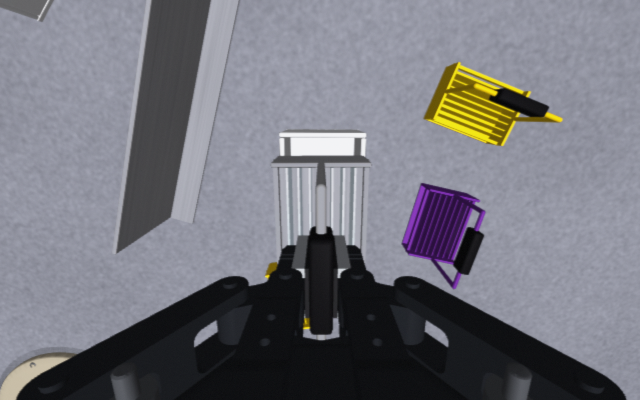

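The rack hangs straight with its underside at about z 0.154, the start dish hasn't moved, and it's well above the guard top at 0.110. Now carrying it over.

>>> send_rows(
  deltas=[
    {"dp": [0.005,0.02,0],"rotation": [0,0,-0.01]},
    {"dp": [0.015,0.06,0],"rotation": [0,0,-0.03]},
    {"dp": [0.03,0.12,0],"rotation": [0,0,-0.055]},
    {"dp": [0.045,0.19,0],"rotation": [0,0,-0.085]},
    {"dp": [0.06,0.26,0],"rotation": [0,0,-0.12]},
    {"dp": [0.075,0.33,0],"rotation": [0,0,-0.15]},
    {"dp": [0.09,0.4,0],"rotation": [0,0,-0.18]},
    {"dp": [0.105,0.47,0],"rotation": [0,0,-0.21]},
    {"dp": [0.12,0.545,0],"rotation": [0,0,-0.245]},
    {"dp": [0.135,0.62,0],"rotation": [0,0,-0.28]},
    {"dp": [0.15,0.695,0],"rotation": [0,0,-0.315]},
    {"dp": [0.17,0.773,0],"rotation": [0,0,-0.349]},
  ],
)

```text
clock: 8.92
position: [0.5181, -0.0882, 0.2142]
ee_rot: [-0.0, 0.991, 0.135, -0.0]
contact_force: [-0.2, -0.9, -2.4]
width: 0.0097
```

>>> send_rows(
  deltas=[
    {"dp": [0.017,0.077,0],"rotation": [0,0,-0.035]},
    {"dp": [0.034,0.154,0],"rotation": [0,0,-0.07]},
    {"dp": [0.051,0.232,0],"rotation": [0,0,-0.105]},
    {"dp": [0.068,0.309,0],"rotation": [0,0,-0.14]},
    {"dp": [0.085,0.386,0],"rotation": [0,0,-0.175]},
    {"dp": [0.102,0.464,0],"rotation": [0,0,-0.21]},
    {"dp": [0.119,0.541,0],"rotation": [0,0,-0.245]},
    {"dp": [0.136,0.618,0],"rotation": [0,0,-0.28]},
    {"dp": [0.153,0.696,0],"rotation": [0,0,-0.315]},
    {"dp": [0.17,0.773,0],"rotation": [0,0,-0.349]},
  ],
)

```text
clock: 9.75
position: [0.5386, 0.0046, 0.2142]
ee_rot: [-0.0, 0.999, 0.048, -0.0]
contact_force: [1.6, 0.4, -2.7]
width: 0.0095
```

>>> send_rows(
  deltas=[
    {"dp": [0.017,0.077,0],"rotation": [0,0,-0.035]},
    {"dp": [0.034,0.154,0],"rotation": [0,0,-0.07]},
    {"dp": [0.051,0.232,0],"rotation": [0,0,-0.105]},
    {"dp": [0.068,0.309,0],"rotation": [0,0,-0.14]},
    {"dp": [0.085,0.386,0],"rotation": [0,0,-0.175]},
    {"dp": [0.102,0.464,0],"rotation": [0,0,-0.21]},
    {"dp": [0.119,0.541,0],"rotation": [0,0,-0.245]},
    {"dp": [0.136,0.618,0],"rotation": [0,0,-0.28]},
    {"dp": [0.153,0.696,0],"rotation": [0,0,-0.315]},
    {"dp": [0.17,0.773,0],"rotation": [0,0,-0.349]},
  ],
)

```text
clock: 10.58
position: [0.5588, 0.0974, 0.2141]
ee_rot: [-0.0, 0.999, -0.039, -0.0]
contact_force: [0.9, -0.4, -2.7]
width: 0.0094
```

>>> send_rows(
  deltas=[
    {"dp": [0.017,0.077,0],"rotation": [0,0,-0.035]},
    {"dp": [0.034,0.154,0],"rotation": [0,0,-0.07]},
    {"dp": [0.051,0.232,0],"rotation": [0,0,-0.105]},
    {"dp": [0.068,0.309,0],"rotation": [0,0,-0.14]},
    {"dp": [0.085,0.386,0],"rotation": [0,0,-0.175]},
    {"dp": [0.105,0.47,0],"rotation": [0,0,-0.21]},
    {"dp": [0.125,0.55,0],"rotation": [0,0,-0.25]},
    {"dp": [0.14,0.63,0],"rotation": [0,0,-0.285]},
    {"dp": [0.155,0.7,0],"rotation": [0,0,-0.32]},
    {"dp": [0.165,0.75,0],"rotation": [0,0,-0.34]},
    {"dp": [0.17,0.773,0],"rotation": [0,0,-0.349]},
    {"dp": [0.17,0.773,0],"rotation": [0,0,-0.349]},
  ],
)

```text
clock: 11.58
position: [0.5794, 0.1898, 0.2142]
ee_rot: [0.0, 0.992, -0.125, -0.0]
contact_force: [-0.7, -0.7, -3.1]
width: 0.0094
```

```bash
python3 - <<'E'
from h import *
st()
for n in ['wrist','scene','top']:
    im=eyes.get_image(n); np.savez('t_'+n+'.npz',**{k:im[k] for k in['color','depth','mtx','rvec','tvec']}); save(im,'t_'+n)
    w=pts(im).reshape(-1,3); d=np.hypot(w[:,0]-.579,w[:,1]-.189)
    m=(d<.085)&(w[:,2]>.062)&(w[:,2]<.076)
    r=cv2.minAreaRect(w[m][:,:2].astype(np.float32)); print(n,'dish',np.round(r[0],4),np.round(r[1],4),round(r[2],2))
    m=(d<.07)&(w[:,2]>.14)&(w[:,2]<.195)
    r=cv2.minAreaRect(w[m][:,:2].astype(np.float32)); print(n,'rack',np.round(r[0],4),np.round(r[1],4),round(r[2],2),'z',np.percentile(w[m,2],[0,1,50,99]).round(4))
a=cv2.imread('pics/t_scene.png')[90:300,250:520]; cv2.imwrite('pics/t_scenez.png',cv2.resize(a,None,fx=2.8,fy=2.8,interpolation=2))
a=cv2.imread('pics/t_top.png')[110:280,170:390]; cv2.imwrite('pics/t_topz.png',cv2.resize(a,None,fx=3.3,fy=3.3,interpolation=2))
E
```

```text
t 11.58 p [0.5794 0.1898 0.2142] yawx -14.35 z [-6.e-04 -1.e-04 -1.e+00] F [-0.69 -0.67 -3.09] M [-0.032 -0.079  0.02 ] w 0.0094 q [0.202 0.332 1.438 0.    1.372 2.024]
wrist dish [0.6196 0.1771] [0.0838 0.0265] 75.29
wrist rack [0.5855 0.1875] [0.0602 0.0712] 75.61 z [0.1549 0.1562 0.1655 0.189 ]
scene dish [0.5792 0.189 ] [0.0846 0.1102] 75.84
scene rack [0.5782 0.1911] [0.0612 0.088 ] 75.9 z [0.1533 0.1552 0.1777 0.1899]
top dish [0.5637 0.1753] [0.0648 0.1318] 40.9
top rack [0.5772 0.1891] [0.054  0.0931] 64.04 z [0.1529 0.1535 0.1745 0.1917]
```

View pics/t_wrist.png

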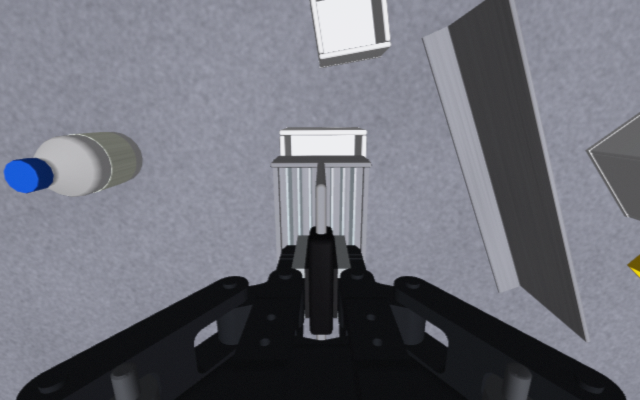

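View pics/t_scenez.png

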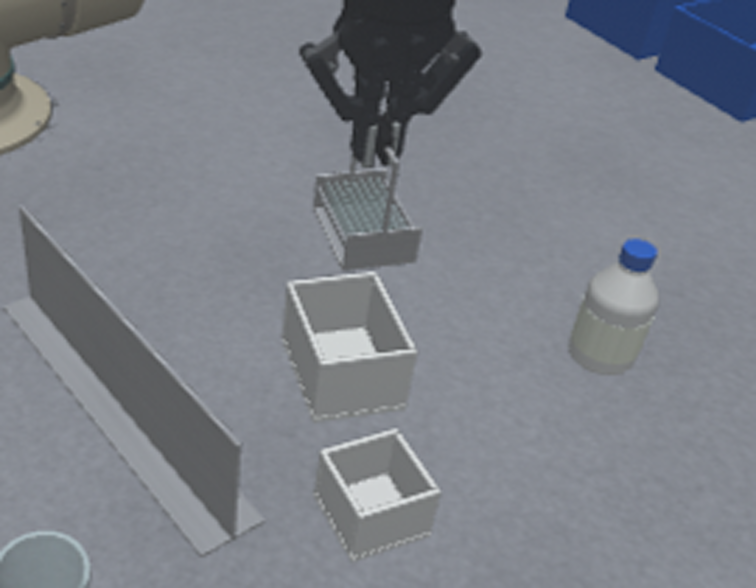

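View pics/t_topz.png

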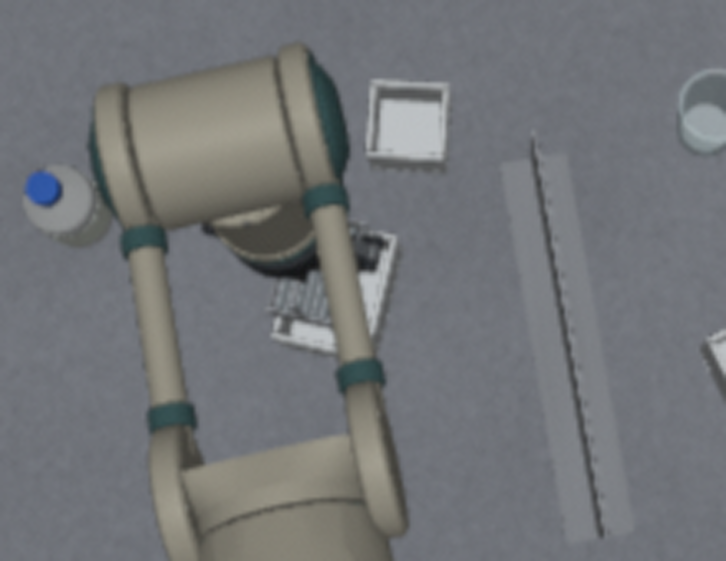

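The wrist and scene cameras agree that the rack is about 1 mm short in x and 2 mm over in y from the dish centre, with matching yaw. Before lowering I'll check arm-to-bottle clearance and rack level.

```bash
python3 - <<'E'
from h import *
im=dict(np.load('t_top.npz')); w=pts(im)
reg=w[110:190,190:285].reshape(-1,3); reg=reg[reg[:,2]>.15]
print('link y max',np.nanpercentile(reg[:,1],[50,99]),'x',np.nanpercentile(reg[:,0],[1,99]),'z',np.nanpercentile(reg[:,2],[0,1,50,99]))
for n in('wrist','scene'):
    im=dict(np.load(f't_{n}.npz')); w=pts(im).reshape(-1,3)-np.array([.5794,.1898,0])
    a=np.radians(-14.35); L=np.stack([w@[np.cos(a),np.sin(a),0],w@[np.sin(a),-np.cos(a),0],w[:,2]],1)
    m=(abs(L[:,0])<.048)&(abs(L[:,1])<.036)&(L[:,2]>.15)&(L[:,2]<.195)
    P=L[m]
    # top height per region: walls
    for nm,s in (('x+',P[:,0]>.038),('x-',P[:,0]<-.038),('y+',P[:,1]>.026),('y-',P[:,1]<-.026)):
        if s.sum()>5: print(n,nm,s.sum(),np.percentile(P[s,2],[2,50,90,97]).round(4))
    # slides/top surfaces plane: points between .165.. 
    print(n,'extent',np.percentile(P,[.5,99.5],axis=0).round(4).tolist())
E
```

```text
link y max [0.18031974 0.24812897] x [0.5139938  0.61769304] z [0.15552653 0.31623737 0.61885845 0.63299388]
wrist x+ 1025 [0.1599 0.1842 0.1889 0.1894]
wrist y+ 1036 [0.1564 0.1769 0.1801 0.1872]
wrist y- 870 [0.1564 0.1787 0.1801 0.1862]
wrist extent [[-0.0251, -0.0291, 0.156], [0.0415, 0.0305, 0.1894]]
scene x+ 321 [0.1551 0.1727 0.1863 0.1887]
scene x- 145 [0.1582 0.1831 0.1882 0.1915]
scene y+ 135 [0.1557 0.174  0.1799 0.1866]
scene y- 73 [0.1563 0.178  0.1832 0.1872]
scene extent [[-0.0442, -0.0307, 0.1545], [0.0416, 0.0294, 0.1931]]
```

Everything is clear and the rack is level. Applying the centring correction and lowering by about 74 mm.

>>> send_rows(
  deltas=[
    {"dp": [0.004,-0.008,-0.02],"rotation": [0,0,0]},
    {"dp": [0.008,-0.016,-0.07],"rotation": [0,0,0]},
    {"dp": [0.008,-0.016,-0.14],"rotation": [0,0,0]},
    {"dp": [0.008,-0.016,-0.21],"rotation": [0,0,0]},
    {"dp": [0.008,-0.016,-0.28],"rotation": [0,0,0]},
    {"dp": [0.008,-0.016,-0.35],"rotation": [0,0,0]},
    {"dp": [0.008,-0.016,-0.42],"rotation": [0,0,0]},
    {"dp": [0.008,-0.016,-0.48],"rotation": [0,0,0]},
    {"dp": [0.008,-0.016,-0.53],"rotation": [0,0,0]},
    {"dp": [0.008,-0.016,-0.57],"rotation": [0,0,0]},
    {"dp": [0.008,-0.016,-0.6],"rotation": [0,0,0]},
    {"dp": [0.008,-0.016,-0.61],"rotation": [0,0,0]},
  ],
)

```text
clock: 12.73
position: [0.5803, 0.1872, 0.1407]
ee_rot: [0.0, 0.992, -0.125, -0.0]
contact_force: [-0.1, 0.0, -2.6]
width: 0.0097
```

>>> send_rows(
  deltas=[
    {"dp": [0,0,0],"rotation": [0,0,0]},
    {"dp": [0,0,0],"rotation": [0,0,0]},
    {"dp": [0,0,0],"rotation": [0,0,0]},
    {"dp": [0,0,0],"rotation": [0,0,0]},
    {"dp": [0,0,0],"rotation": [0,0,0]},
    {"dp": [0,0,0],"rotation": [0,0,0]},
  ],
)

```text
clock: 13.23
position: [0.5806, 0.1872, 0.1416]
ee_rot: [-0.0, 0.992, -0.125, 0.0]
contact_force: [0.7, 0.5, -1.5]
width: 0.0095
```

```bash
cat > chk.py <<'E'
from h import *
st()
s=monitor.get_state()['position']
for n in ['wrist','scene']:
    im=eyes.get_image(n); save(im,'f_'+n)
    w=pts(im).reshape(-1,3)-np.array([.579,.189,0])
    a=np.radians(-14.35); L=np.stack([w@[np.cos(a),np.sin(a),0],w@[-np.sin(a),np.cos(a),0],w[:,2]],1)
    inb=(abs(L[:,0])<.062)&(abs(L[:,1])<.05)
    D=L[inb&(L[:,2]>.06)&(L[:,2]<.0745)]; P=L[inb&(L[:,2]>.083)&(L[:,2]<.118)]
    for nm,Q in (('dish',D),('rack',P)):
        r=cv2.minAreaRect(Q[:,:2].astype(np.float32)); print(n,nm,np.percentile(Q,[.5,99.5],axis=0).round(4).tolist(),np.round(r[1],4),round(r[2],2))
    Z=L[inb&(L[:,2]>.055)&(L[:,2]<.13)][:,2]; h,e=np.histogram(Z,bins=np.arange(.055,.13,.0025)); print(dict(zip(e.round(4).tolist(),h.tolist())))
a=cv2.imread('pics/f_scene.png')[110:300,280:500]; cv2.imwrite('pics/f_scenez.png',cv2.resize(a,None,fx=3.1,fy=3.1,interpolation=2))
E
python3 chk.py
```

```text
t 13.23 p [0.5806 0.1872 0.1416] yawx -14.4 z [ 4.e-04  0.e+00 -1.e+00] F [ 0.71  0.54 -1.54] M [-0.002 -0.042 -0.014] w 0.0095 q [ 0.198  0.379  1.552 -0.     1.21   2.02 ]
wrist dish [[-0.0509, -0.0436, 0.0608], [0.0552, 0.0401, 0.0717]] [0.1079 0.0841] 0.16
wrist rack [[-0.023, -0.0318, 0.0834], [0.0435, 0.0277, 0.1165]] [0.071  0.0603] 0.19
{0.055: 9, 0.0575: 21, 0.06: 85, 0.0625: 137, 0.065: 124, 0.0675: 1294, 0.07: 1166, 0.0725: 0, 0.075: 0, 0.0775: 0, 0.08: 1, 0.0825: 1951, 0.085: 1321, 0.0875: 155, 0.09: 124, 0.0925: 168, 0.095: 152, 0.0975: 194, 0.1: 215, 0.1025: 236, 0.105: 994, 0.1075: 315, 0.11: 856, 0.1125: 99, 0.115: 375, 0.1175: 5, 0.12: 4, 0.1225: 7, 0.125: 4, 0.1275: 4}
scene dish [[-0.0534, -0.0421, 0.0601], [0.0554, 0.0417, 0.0715]] [0.0842 0.1095] 89.81
scene rack [[-0.042, -0.0303, 0.0833], [0.0437, 0.03, 0.1164]] [0.0611 0.0879] 89.87
{0.055: 42, 0.0575: 41, 0.06: 44, 0.0625: 46, 0.065: 48, 0.0675: 102, 0.07: 51, 0.0725: 0, 0.075: 0, 0.0775: 0, 0.08: 8, 0.0825: 64, 0.085: 35, 0.0875: 26, 0.09: 23, 0.0925: 25, 0.095: 25, 0.0975: 72, 0.1: 94, 0.1025: 108, 0.105: 146, 0.1075: 112, 0.11: 92, 0.1125: 49, 0.115: 28, 0.1175: 3, 0.12: 3, 0.1225: 3, 0.125: 1, 0.1275: 2}
```

View pics/f_scenez.png

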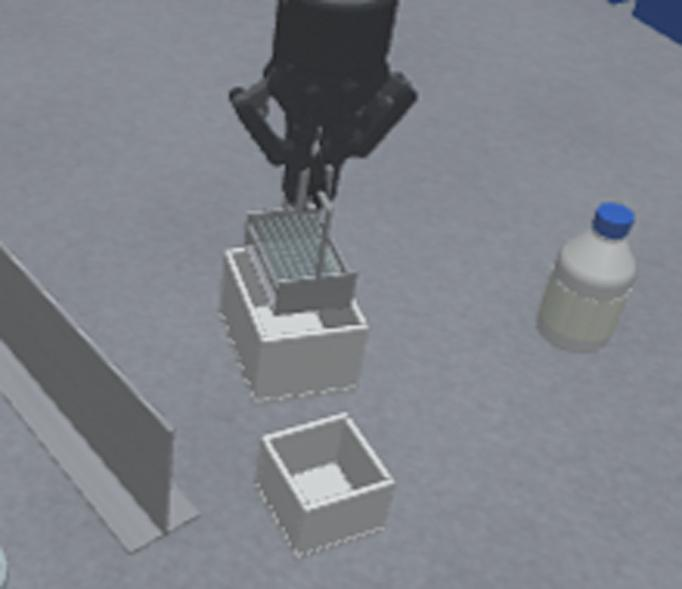

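View pics/f_wrist.png

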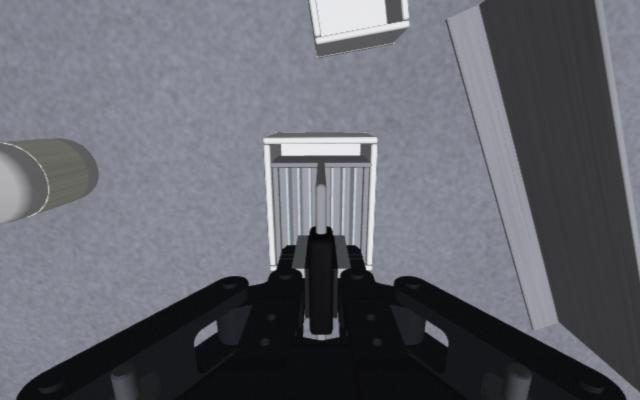

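Centring agrees to under 0.5 mm in both cameras, and yaw to under 0.1°. The gap is about 11–12 mm, so I'll trim down 1.4 mm, let it settle and recheck.

>>> send_rows(
  deltas=[
    {"dp": [0,0,-0.006],"rotation": [0,0,0]},
    {"dp": [0,0,-0.012],"rotation": [0,0,0]},
    {"dp": [0,0,-0.012],"rotation": [0,0,0]},
    {"dp": [0,0,-0.012],"rotation": [0,0,0]},
    {"dp": [0,0,-0.012],"rotation": [0,0,0]},
    {"dp": [0,0,-0.012],"rotation": [0,0,0]},
    {"dp": [0,0,-0.012],"rotation": [0,0,0]},
    {"dp": [0,0,-0.012],"rotation": [0,0,0]},
    {"dp": [0,0,-0.012],"rotation": [0,0,0]},
    {"dp": [0,0,-0.012],"rotation": [0,0,0]},
    {"dp": [0,0,-0.012],"rotation": [0,0,0]},
    {"dp": [0,0,-0.012],"rotation": [0,0,0]},
  ],
)

```text
clock: 14.33
position: [0.5805, 0.1872, 0.1399]
ee_rot: [0.0, 0.992, -0.125, -0.0]
contact_force: [-0.2, -0.2, -2.2]
width: 0.0098
```

```bash
sed -i 's/>.083)&/>.077)\&/' chk.py; python3 chk.py
```

```text
t 14.33 p [0.5805 0.1872 0.1399] yawx -14.39 z [-0.e+00 -1.e-04 -1.e+00] F [-0.16 -0.2  -2.16] M [ 0.007 -0.032  0.056] w 0.0098 q [ 0.198  0.381  1.554 -0.     1.207  2.02 ]
wrist dish [[-0.0505, -0.0436, 0.0605], [0.0552, 0.0402, 0.0717]] [0.108  0.0843] 0.17
wrist rack [[-0.0233, -0.0319, 0.0817], [0.0434, 0.0276, 0.1149]] [0.0712 0.0603] 0.28
{0.055: 18, 0.0575: 28, 0.06: 107, 0.0625: 166, 0.065: 148, 0.0675: 1394, 0.07: 1078, 0.0725: 1, 0.075: 0, 0.0775: 0, 0.08: 485, 0.0825: 2719, 0.085: 181, 0.0875: 97, 0.09: 190, 0.0925: 114, 0.095: 220, 0.0975: 167, 0.1: 268, 0.1025: 596, 0.105: 682, 0.1075: 872, 0.11: 106, 0.1125: 432, 0.115: 29, 0.1175: 5, 0.12: 5, 0.1225: 4, 0.125: 6, 0.1275: 6}
scene dish [[-0.0525, -0.0423, 0.0601], [0.055, 0.0412, 0.0716]] [0.1088 0.0836] 0.46
scene rack [[-0.0424, -0.0301, 0.0803], [0.0433, 0.0293, 0.1151]] [0.0604 0.0871] 89.36
{0.055: 43, 0.0575: 49, 0.06: 44, 0.0625: 40, 0.065: 58, 0.0675: 97, 0.07: 46, 0.0725: 0, 0.075: 0, 0.0775: 3, 0.08: 50, 0.0825: 47, 0.085: 22, 0.0875: 23, 0.09: 24, 0.0925: 30, 0.095: 36, 0.0975: 84, 0.1: 107, 0.1025: 127, 0.105: 127, 0.1075: 127, 0.11: 53, 0.1125: 33, 0.115: 4, 0.1175: 4, 0.12: 4, 0.1225: 1, 0.125: 3, 0.1275: 2}
```

```bash
python3 -c "
from h import *
print(manip.sign_off()); st()"
```

```text
the job is handed in; nothing more can be done
None
the job is handed in; nothing more can be done
```

The steel rack is hanging level about 1 cm above the rim of the empty staining dish, centred and squared up. I handed it in at about 14.4 s of the 51 s allowed.

**What I did:** I took the rack by its grip at 30 N, lifted it straight up, and carried it over the guard with its underside about 44 mm above the guard's top. Then I turned it to the empty dish's angle and lowered it.

**Last checks, wrist and scene cameras:**
- **Centring:** the rack is within about 0.5 mm of the dish centre on most readings; the rougher scene view reads up to about 0.8 mm lengthwise.
- **Angle:** the wrist camera shows rack and dish squared to about 0.1°. The scene camera's last fit disagreed by about 1°, though its reading just before agreed to 0.1°.
- **Height and level:** the underside is at about z 0.080 against the rim at 0.070, and the tool axis is vertical.
- **Grip and contact:** the opening is steady at 9.8 mm and the force reading is only the rack's weight.
- **Dishes:** the empty dish measured within about 1 mm of its first position after the move. The start dish measured unmoved after the lift; I did not re-measure it at the end.
- **Other items:** the small dish, bottle and guard looked untouched in the pictures.

**What failed or disagreed:** my first close missed the grip and shut on air, touching nothing. Both cameras put the fingertips about 17 mm behind the reported TCP, where the description has them 19 mm ahead. I lowered another 36 mm and gripped again, then worked from the camera heights.

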